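# Unlatch and peel the stuck cover off a cooling block

### The job

Turn the latch knob on the cooling-block holder clockwise until it clicks past its detent and its arm is clear of the cover, then peel the stuck cover off the block by its upright corner tab: raise that corner while the opposite corner is still down on the block, and leave the block seated in its nest. Finish while still holding the cover by its tab in the air, roughly level and centred over the flat light panel, its plate roughly a hand's breadth (about 10 cm) above the panel; do not put it down or let go, and do not knock the tip rack, bottle or beaker about.

Things in the scene. Friction and masses are not known exactly. Their poses are not given: they have to be found in the camera images.
- holder: Fixed grey base plate 130 x 240 x 8 mm on the bench, origin at the centre of its underside, z up. The latch post (36 mm across) stands at its y = -70 mm; the nest with the cooling block is centred at its x = 0, y = +30 mm, lugs 17 mm high. Yaw is up to 0.35 rad either way.
- latch (a joint): Turn of the black latch knob, rad. 0 = latched: its steel arm (14 mm wide, 48 mm from the axis, 1 mm above the cover) points along the holder's +y over the cover's end. Grows clockwise seen from above, to a stop at 1.3 (arm clear). Sprung over-centre detent at 0.65: about 0.15 N m to get past; before it the knob springs back to 0, past it it snaps on to 1.3.
- latch_grip (a point): Grip point on the knob's vertical axis, 72 mm above the bench. The grip is an upright bar 12 mm thick, 44 mm long, 28 mm tall (22 mm below to 6 mm above this point), long side along the steel arm. Orientation is the knob's, turning with it: y along the bar and arm, x across the bar.
- block: Loose aluminium cooling block 86 x 122 x 32 mm (x, y, z), 0.7 to 1.1 kg, dark wells on top, in the holder's nest (underside 8 mm above the bench); origin at the centre of its underside, axes as the holder's. Four small black spring noses in its long sides near the corners hold the cover down.
- cover: White rigid cover, 0.1 kg, on the block: plate 103 x 136 x 3 mm, skirt around the block (17 mm deep on long sides, 8 mm on ends). Origin: centre of the plate's underside, 40 mm above the bench when seated, axes then as the holder's. Four noses hold it, each lets go at about 3 N once its corner is up 6 mm; the skirt is clear of the block 20 mm further up.
- cover_tab (a point): Grip point on the cover's corner tab, an upright fin on the plate near its (+x, +y) corner, away from the latch: 9 mm thick, 28 mm long along the plate's diagonal (0.923 rad from the cover's x towards y), 30 mm tall. On the fin's centre line, 8 mm below its top, 22 mm above the plate's top; in the cover's frame (37.4, 49.4, 25) mm. Cover's orientation.
- near_corner (a point): The plate's corner under the tab, at its underside: (51.5, 68, 0) mm in the cover's frame.
- far_corner (a point): The plate's corner diagonally across from the tab, at its underside: (-51.5, -68, 0) mm in the cover's frame; the cover hinges up about it when peeled.
- panel: Fixed flat light panel with an aluminium rim and white top, 170 x 130 x 18 mm (x, y, z), flat on the bench left or right of the holder; origin at the centre of its underside, z up. Its top is 18 mm above the bench.
- tip_rack: Loose grey pipette-tip rack 125 x 85 x 54 mm with white tips, on the side of the holder where the panel is not; origin at the centre of its underside. Leave it alone.
- bottle: Glass bottle with a blue cap, 70 mm across, 140 mm tall, standing beyond the holder; origin at the centre of its underside. Leave it alone.
- beaker: Empty glass beaker 70 mm across, 90 mm tall, standing beyond the holder; origin at the centre of its underside. Leave it alone.

How it is judged:
By the outcome, as a careful person would: the job done as asked, in the order asked, and still so for the second after the job is handed in, while the arm keeps its last pose, push and grip.
It also fails if it takes over 48 s, if anything falls off the work surface, if the arm or the gripper's body presses on something with over 40 N, if the wrist force passes 120 N, or if a joint passes its speed limit or range.

### The arm

A 6-joint arm with a two-finger parallel gripper is mounted at the origin on the work surface. World frame = base frame: x ahead of the robot, y to its left, z up, the work surface at z = 0. Lengths are in m, angles in rad, forces in N, time in s.
With the tool pointing down it reaches from about 0.4 to 0.825 m from the base axis. Payload 7 kg.
Tool frame: the origin (TCP) lies at the very end of the fingers, on their centre line; the grasp point (between the pads) lies arm.hold_point_z behind it (arm.hold_point_z is the distance from the TCP to the grasp point, in m); z points along the fingers, y is the line along which they close (so a half turn about z gives the same grasp; the last joint's range is limited). The gripper opens to 88 mm and grips with 3 to 60 N. Pads are 19 mm wide; open, the fingers measure 130 mm over their backs; the gripper's body (78 mm by 193 mm) begins 47 mm behind the grasp point.
Start: joints at [0.288, 0.359, 0.012, 0, -1.224, -0.288], TCP at [0.675, -0, 0.227] pointing down, gripper open.
Joint ranges: [-3.07, 3.07], [-1.43, 2.12], [-1.02, 1.25], [-3.03, 1.67], [-3.05, -0], [-3.03, 3.03]. Speed limits (rad/s): [2.39, 2.39, 3.01, 3.14, 3.14, 3.14].

### API

Orientations are given as [roll, pitch, yaw] about the fixed x, y, z axes, in that order (R = Rz(yaw) Ry(pitch) Rx(roll)).
In Python, from station import arm, grab_frame, camera_params, get_state gives the robot as it stands (arm), with the cameras as plain functions and the readings as plain functions.
- The arm moves only by the tool nudge_tcp, called after ">>>" as name([rows], argument=value, ...), one row to a line, values as JSON. Schema: {"type":"object","properties":{"plan":{"type":"array","items":{"type":"object","properties":{"jaw":{"type":"number"},"trans":{"type":"array","items":{"type":"number"},"minItems":3,"maxItems":3},"twist":{"type":"number"}},"additionalProperties":false,"required":["jaw"]},"minItems":1,"maxItems":20},"grip_n":{"type":"number"},"only":{"type":"string"},"quiet":{"type":"boolean"},"lines":{"type":"string"}},"required":["plan"],"additionalProperties":false}. plan is a list of rows, 1 to 20 of them, each an object with the fields jaw (the finger opening in m), trans (a list: dx, dy, dz in normalised numbers (1 is 0.25 m)), twist (a turn about the tool's z in fractions of the full range, 1 being 180 degrees); a field left out counts as zero (the opening has to be given); each row is the pose to reach, as a shift and turn from the pose commanded when the call began, along the tool's axes at that moment; what a row does not reach only later rows make up. A row lasts 1/12 s, in which the tool goes at most 0.0417 m and 0.125 rad, less where a joint would pass 70% of its speed; a pose out of reach is approached as far as the arm can. The fingers move at their own pace and stop on an object; grip_n is the grip in N (left out, the last holds). Time passes only in rows, so rows that do not move let the fingers close. The tool returns the time, the measured TCP pose, the force, the opening and the grip force at its end. only (a regular expression) keeps the lines of the reply that match it, lines (a string "A,B") keeps lines A to B, and quiet returns only ok. Shift and turn numbers lie between -1 and 1, and a call with a number outside is refused. Input that does not fit is refused with a message, and nothing moves.
- get_state(): the state, without advancing time (a new reading comes with each control period).
- grab_frame(name): name is "scene" or "side" or "wrist"; returns the picture (384x512x3 uint8, red, green, blue); there is no depth.
- camera_params(name): a dict with "fx", "fy", "cx", "cy" (pixels), "T" (4x4, takes a point from camera to world coordinates); the wrist camera has in their place "hand_eye" (4x4, takes a point from camera to tool coordinates, whose origin is the TCP and whose axes are the flange's). Camera axes: x right, y down, z forward; pixel columns grow to the right and rows downward; lengths in m; the calibration is good to about 2 mm. A picture is of the moment at which its call begins: read the wrist's pose just before it. camera_params takes no time and is no camera call.
- arm.job_done(): hands the job in; it is judged then, once.
The state is a dict: "t": time; "q": joint angles; "qd": joint speeds; "joint_efforts": joint torques, N m; "eef_pos": TCP position; "ee_rot": TCP orientation; "force": force on the tool from outside, world axes, zero at the start; "moment": the same for the moment, N m; "width": finger opening in m; "gripper_force": force on a finger pad.
Only numpy, scipy, OpenCV 4.12 (cv2) and the standard library are available. Lean on these libraries where they do the work, as an engineer would, in place of code of your own. Each camera call takes 0.05 s, during which the arm holds its last target. There are 200 camera calls.

## Working session

There is one attempt and no reset: what is moved stays moved. The work goes in short steps, Python scripts to look and compute and a tool call to move; the robot and the scene stay as the last step left them, time stands still between calls to the robot, and variables do not carry over. Pictures are saved under pics/ and viewed, at most 10 in all, crops included, and the job is handed in when it is done.

```bash
ls; mkdir -p pics
```

Run:
```python
from station import arm, grab_frame, camera_params, get_state
import cv2,numpy as np
s=get_state(); print({k:np.round(v,3).tolist() for k,v in s.items()}, arm.hold_point_z)
for n in ("scene","side","wrist"):
    p=camera_params(n); print(n,{k:np.round(v,4).tolist() for k,v in p.items()})
    cv2.imwrite(f"pics/{n}0.png",grab_frame(n)[:,:,::-1])
a=cv2.imread("pics/scene0.png");cv2.imwrite("pics/scene0b.png",cv2.resize(a,(800,600),interpolation=cv2.INTER_CUBIC))
a=cv2.imread("pics/wrist0.png");cv2.imwrite("pics/wrist0b.png",cv2.resize(a,(800,600),interpolation=cv2.INTER_CUBIC))
```

```text
pics
station.py
{'t': 0.0, 'q': [0.288, 0.359, 0.011, -0.0, -1.224, -0.288], 'qd': [-0.001, 0.0, 0.0, -0.0, 0.001, -0.001], 'joint_efforts': [-0.001, -58.273, 29.306, 6.997, 0.007, -0.0], 'eef_pos': [0.674, -0.0, 0.226], 'ee_rot': [3.14, -0.0, -1.571], 'force': [-0.435, -0.311, 0.54], 'moment': [-0.036, 0.038, -0.012], 'gripper_force': 0.0, 'width': 0.088} 0.0188
scene {'fx': 472.3698, 'fy': 472.3698, 'cx': 248.299, 'cy': 182.6658, 'T': [[-0.7049, 0.4099, -0.5789, 1.2222], [0.7089, 0.4344, -0.5556, 0.5467], [0.0237, -0.8021, -0.5968, 0.6754], [0.0, 0.0, 0.0, 1.0]]}
side {'fx': 449.6778, 'fy': 449.6778, 'cx': 252.2709, 'cy': 195.6595, 'T': [[0.8928, -0.273, 0.3584, 0.2619], [-0.45, -0.5, 0.7399, -0.7197], [-0.0228, -0.8218, -0.5693, 0.6335], [0.0, 0.0, 0.0, 1.0]]}
wrist {'fx': 320.445, 'fy': 320.445, 'cx': 254.1327, 'cy': 189.0008, 'hand_eye': [[0.0005, -0.9647, -0.2633, 0.0715], [1.0, 0.0004, 0.0006, -0.0002], [-0.0004, -0.2633, 0.9647, -0.1581], [0.0, 0.0, 0.0, 1.0]]}
```

View pics/scene0b.png

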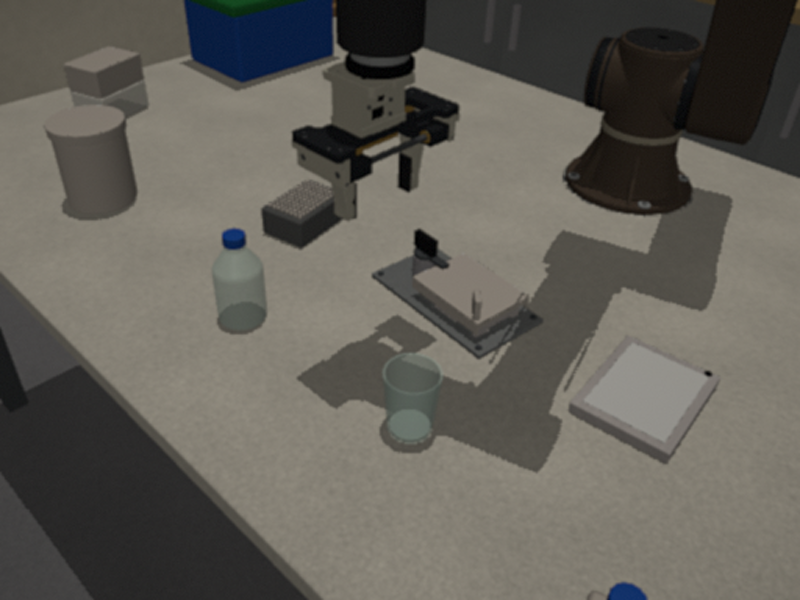

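View pics/wrist0b.png

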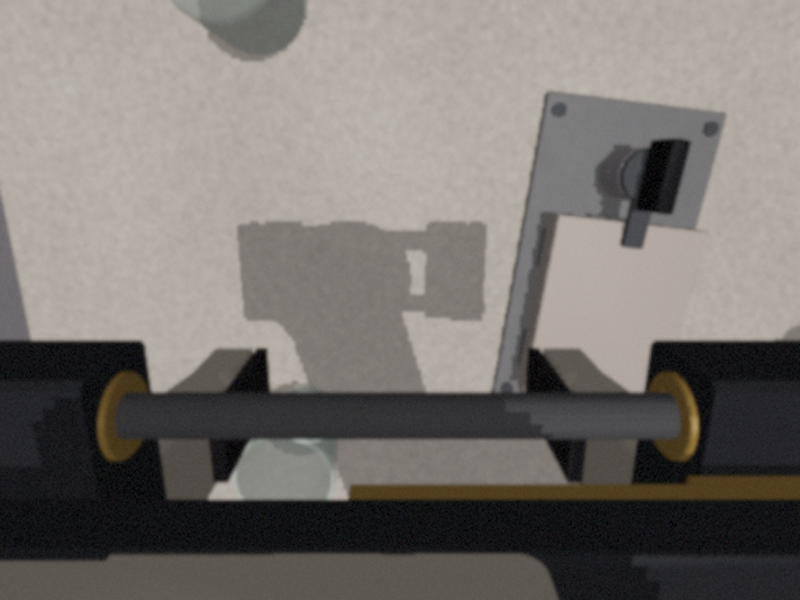

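The scene view shows the knob near (425,243) and the tab near (477,300) of 800x600, with the panel around (645,397). The beaker is at (412,400) and the bottle at (240,285). The wrist view shows the knob bar at (665,175). I'll enlarge crops of the scene and side views next.

Run:
```python
import cv2,numpy as np
a=cv2.imread("pics/scene0.png")[140:290,230:470]
cv2.imwrite("pics/sc1.png",cv2.convertScaleAbs(cv2.resize(a,(800,500),interpolation=cv2.INTER_CUBIC),alpha=1.5))
a=cv2.imread("pics/side0.png")
cv2.imwrite("pics/sd1.png",cv2.convertScaleAbs(cv2.resize(a,(800,600),interpolation=cv2.INTER_CUBIC),alpha=1.4))
```

```text
(no output)
```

View pics/sc1.png

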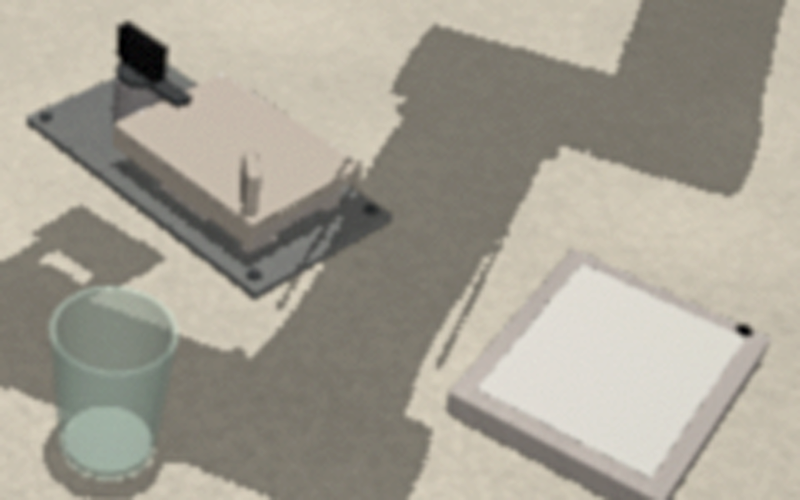

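View pics/sd1.png

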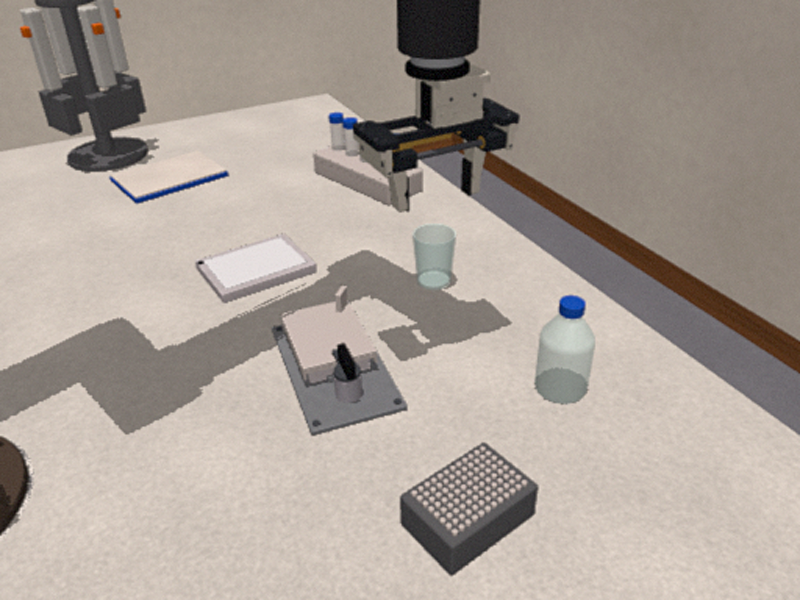

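Scene crop readings:
- Base plate corners at (29,119), (256,292) and (391,213).
- Cover corners at (116,127), (252,222) and (358,165).
- Tab top near (252,156).
- Panel corners at (577,250), (768,340), (668,497) and (448,398).

The side view shows base corners at (315,430), (405,407) and (275,328). Next I'll fit the holder and panel poses to these.

Create h.py:
```python
from station import arm, grab_frame, camera_params, get_state
import numpy as np
from scipy.spatial.transform import Rotation as R
from scipy.optimize import least_squares
def cam(n,pos=None,rpy=None):
    p=camera_params(n)
    if n=="wrist":
        T=np.eye(4);T[:3,:3]=R.from_euler('xyz',rpy).as_matrix();T[:3,3]=pos;T=T@p["hand_eye"]
    else: T=p["T"]
    return p,np.array(T)
def proj(c,P):
    p,T=c; q=(np.atleast_2d(P)-T[:3,3])@T[:3,:3]
    return np.c_[p["fx"]*q[:,0]/q[:,2]+p["cx"],p["fy"]*q[:,1]/q[:,2]+p["cy"]]
def pose2(v,P):
    P=np.atleast_2d(P).astype(float);c,s=np.cos(v[2]),np.sin(v[2])
    return np.c_[v[0]+c*P[:,0]-s*P[:,1],v[1]+s*P[:,0]+c*P[:,1],P[:,2]]
def un(u,s,o=(0,0)): return (np.array(u,float)+.5)/s-.5+np.array(o)
```

Run:
```python
from h import *
sc=cam("scene");sd=cam("side");wr=cam("wrist",[.674,0,.226],[3.14,0,-1.571])
A=lambda u:un(u,10/3,(230,140)); B=lambda u:un(u,1.5625)
H=[(sc,A([[29,119],[256,292],[391,213],[116,127],[252,222],[252,156],[142,38]]),
 [[65,-120,8],[65,120,8],[-65,120,8],[51.5,-38,43],[51.5,98,43],[37.4,79.4,73],[0,-70,78]]),
 (sd,B([[315,430],[405,406],[275,328],[342,290],[345,348]]),[[-65,-120,6],[65,-120,6],[-65,120,8],[37.4,79.4,73],[0,-70,78]]),
 (wr,B([[548,93],[725,114],[559,213]]),[[65,-120,8],[-65,-120,8],[51.5,-38,43]])]
def res(v,H): return np.concatenate([(proj(c,pose2(v,np.array(P)/1000))-u).ravel() for c,u,P in H])
r=least_squares(res,[.6,0,0],args=(H,),loss='soft_l1');print(r.x,np.round(res(r.x,H),1).reshape(-1,2).tolist())
v=r.x
PN=[(sc,A([[577,250],[768,340],[668,497],[448,398]])),(sd,B([[284,237],[198,264],[226,296],[316,265]]))]
for n in (0,1):
  L=[[-85,-65,18],[-85,65,18],[85,65,18],[85,-65,18]]
  L=L[n:]+L[:n]
  HP=[(c,u,L) for c,u in PN]
  best=min((least_squares(res,[.6,.3,y],args=(HP,)) for y in (-3,-1.5,0,1.5)),key=lambda r:r.cost)
  print(n,best.x,best.cost,np.round(best.fun,1).reshape(-1,2).tolist())
print("knob",pose2(v,[0,-.07,.072]),"tab",pose2(v,[.0374,.0794,.065]),"cover",pose2(v,[0,.03,.04]))
for n,c,u in (("bottle",sc,[240,325]),("beaker",sc,[410,428])):
    p,T=c;u=un(u,1.5625);d=T[:3,:3]@[(u[0]-p["cx"])/p["fx"],(u[1]-p["cy"])/p["fy"],1];print(n,T[:3,3]-d*T[2,3]/d[2])
```

```text
[ 0.51888243  0.00931153 -0.11904014] [[-0.9, -1.3], [-0.1, 0.1], [1.1, 0.5], [-0.5, -1.4], [0.1, 0.5], [0.1, 2.3], [0.5, -0.9], [-2.7, 1.7], [2.0, 0.4], [-2.3, -1.5], [-0.6, -0.3], [0.4, 2.8], [-1.0, -1.4], [1.0, 0.2], [-1.1, 1.6]]
0 [ 0.50489492  0.3156039  -5.97119825] 2743.203254584847 [[-12.4, 0.3], [-6.9, -7.1], [9.9, 2.6], [5.2, 7.1], [-29.9, 37.1], [-2.7, 1.1], [31.1, -42.0], [2.5, -6.3]]
1 [0.50354136 0.31369873 1.90730447] 2525.835447351219 [[-25.3, 2.4], [0.8, 0.4], [23.4, -2.3], [-2.1, -3.0], [-17.8, 37.3], [-0.9, -3.5], [20.1, -41.3], [1.5, -0.9]]
knob [[ 0.51056929 -0.06019308  0.072     ]] tab [[0.56544723 0.08370803 0.065     ]] cover [[0.52244521 0.03909923 0.04      ]]
bottle [ 0.78663492 -0.16085337  0.        ]
beaker [0.75379564 0.14092097 0.        ]
```

Run:
```python
from h import *
sc=cam("scene");sd=cam("side")
A=lambda u:un(u,10/3,(230,140)); B=lambda u:un(u,1.5625)
def res(v,H): return np.concatenate([(proj(c,pose2(v,np.array(P)/1000))-u).ravel() for c,u,P in H])
PN=[(sc,A([[577,250],[768,340],[668,497],[448,398]])),(sd,B([[226,296],[198,264],[284,237],[316,265]]))]
for n in (0,1):
  L=[[-85,-65,18],[-85,65,18],[85,65,18],[85,-65,18]]
  L=L[n:]+L[:n]
  HP=[(c,u,L) for c,u in PN]
  best=min((least_squares(res,[.6,.3,y],args=(HP,)) for y in (-3,-1.5,0,1.5)),key=lambda r:r.cost)
  print(n,best.x,best.cost,np.round(best.fun,1).reshape(-1,2).tolist())
```

```text
0 [0.50157672 0.31472645 0.11421363] 22.997811650092466 [[-2.4, -0.9], [0.4, -1.3], [-1.0, 2.0], [-0.1, -1.6], [-1.8, -1.1], [-2.2, -2.6], [-0.1, -3.1], [1.0, -1.8]]
1 [ 0.5006298   0.31187981 -4.67004658] 450.31632910944484 [[-12.6, -1.4], [7.2, 10.3], [8.8, 0.2], [-5.9, -15.5], [5.8, 0.5], [3.7, -8.6], [-6.8, -3.3], [-3.5, 5.8]]
```

Panel pose is about (0.502, 0.315), yaw 0.114, and the holder about (0.519, 0.009), yaw -0.119. I'll move near the knob and take a closer look.

The rows are not in the units I measure in: shifts go in shares of 0.25 m and turns go in shares of 180 degrees. I convert before sending: 0.164 m / 0.25 = 0.656, 0.01 m / 0.25 = 0.04, 0.119 rad / 3.1416 = 0.0379.

>>> nudge_tcp([
  {"jaw":0.088,"trans":[0.04,0.656,0.32],"twist":0.0379},
  {"jaw":0.088,"trans":[0.04,0.656,0.32],"twist":0.0379},
  {"jaw":0.088,"trans":[0.04,0.656,0.32],"twist":0.0379},
  {"jaw":0.088,"trans":[0.04,0.656,0.32],"twist":0.0379},
  {"jaw":0.088,"trans":[0.04,0.656,0.32],"twist":0.0379},
  {"jaw":0.088,"trans":[0.04,0.656,0.32],"twist":0.0379},
], grip_n=20)

```text
t: 0.65
eef_pos: [0.5061, -0.0108, 0.1449]
ee_rot: [3.138, -0.001, -1.69]
force: [-0.9, 0.8, -1.3]
width: 0.0877
gripper_force: 0.0
```

Run:
```python
from h import *
import cv2
s=get_state();im=grab_frame("wrist")[:,:,::-1].copy();cv2.imwrite("pics/w1.png",im)
c=cam("wrist",s["eef_pos"],s["ee_rot"]);print(s["t"],s["eef_pos"],s["ee_rot"])
v=[0.5189,0.0093,-0.119]
P=np.array([[x,y-70,78] for x in(-6,6) for y in(-22,22)]+[[51.5,-38,43],[-51.5,-38,43],[65,-120,8],[-65,-120,8]])/1e3
print(np.round((proj(c,pose2(v,P))+.5)*1.5625-.5))
cv2.imwrite("pics/w1b.png",cv2.convertScaleAbs(cv2.resize(im,(800,600),interpolation=cv2.INTER_CUBIC),alpha=1.4))
```

```text
0.65 [ 0.50611865 -0.01083507  0.14489375] [ 3.13756633e+00 -7.41884550e-04 -1.69013802e+00]
[[387. 161.]
 [388. 261.]
 [360. 161.]
 [361. 261.]
 [280. 267.]
 [475. 267.]
 [261. 109.]
 [495. 109.]]
```

View pics/w1b.png

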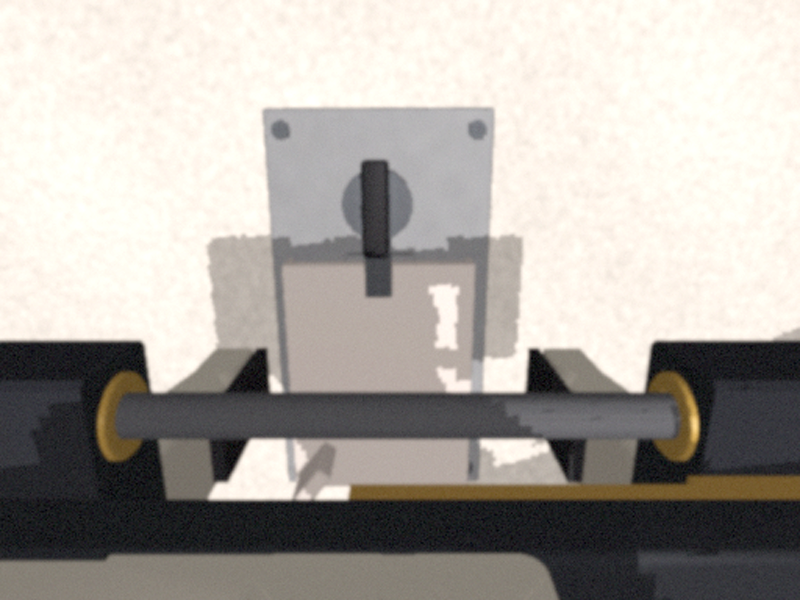

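The wrist picture agrees with the fit to within 2-3 px: bar top spans (361-388, 160-258) and the cover corners are at (282,263) and (476,263). Now the tool-frame shifts to the knob.

Add to h.py:
```python
V=[0.5189,0.0088,-0.119]
def rel(target):
    s=get_state();M=R.from_euler('xyz',s["ee_rot"]).as_matrix()
    print("t",round(s["t"],2),"pos",np.round(s["eef_pos"],4),"rpy",np.round(s["ee_rot"],3),"F",np.round(s["force"],1),"M",np.round(s["moment"],2),"w",round(s["width"],4),"shift",np.round(M.T@(np.array(target)-s["eef_pos"]),4))
```

Run:
```python
from h import *
rel(pose2(V,[0,-.07,.055])[0]); print(pose2(V,[0,-.07,.055]),get_state()["qd"],get_state()["q"])
```

```text
t 0.7 pos [ 0.5091 -0.0103  0.1463] rpy [ 3.14  -0.    -1.689] F [0.5 1.5 1.2] M [ 0.06 -0.14  0.02] w 0.0876 shift [ 0.0498 -0.0075  0.0913]
[[ 0.51058965 -0.06070495  0.055     ]] [-0.00702436  0.02763137  0.08195632  0.01996089 -0.00797321  0.00706557] [ 3.65718162e-01  1.57515434e-01 -4.60468767e-01 -2.64338369e-04
 -9.53962392e-01 -4.84093010e-01]
```

Scaled: 0.092 m / 0.25 = 0.368, 0.0504 m / 0.25 = 0.2016.

>>> nudge_tcp([
  {"jaw":0.088,"trans":[0.2016,-0.0224,0.2]},
  {"jaw":0.088,"trans":[0.2016,-0.0224,0.368]},
  {"jaw":0.088,"trans":[0.2016,-0.0224,0.368]},
  {"jaw":0.06,"trans":[0.2016,-0.0224,0.368]},
  {"jaw":0.0,"trans":[0.2016,-0.0224,0.368]},
  {"jaw":0.0,"trans":[0.2016,-0.0224,0.368]},
  {"jaw":0.0,"trans":[0.2016,-0.0224,0.368]},
  {"jaw":0.0,"trans":[0.2016,-0.0224,0.368]},
  {"jaw":0.0,"trans":[0.2016,-0.0224,0.368]},
  {"jaw":0.0,"trans":[0.2016,-0.0224,0.368]},
], grip_n=40)

```text
t: 1.53
eef_pos: [0.5111, -0.0603, 0.0555]
ee_rot: [-3.14, 0.001, -1.689]
force: [0.1, -0.0, -0.6]
width: 0.0465
gripper_force: 0.0
```

Run:
```python
from h import *
rel(pose2(V,[0,-.07,.055])[0])
```

```text
t 1.53 pos [ 0.5111 -0.0603  0.0555] rpy [-3.140e+00  1.000e-03 -1.689e+00] F [ 0.1 -0.  -0.6] M [-0.01  0.02 -0.01] w 0.0465 shift [0.0005 0.0005 0.0005]
```

Well positioned; the fingers still need to close.

>>> nudge_tcp([
  {"jaw":0},
  {"jaw":0},
  {"jaw":0},
  {"jaw":0},
  {"jaw":0},
  {"jaw":0},
  {"jaw":0},
  {"jaw":0},
], grip_n=40)

```text
t: 2.2
eef_pos: [0.5102, -0.0608, 0.0545]
ee_rot: [3.141, -0.0, -1.69]
force: [-2.2, 0.8, 2.8]
width: 0.0117
gripper_force: 40.0
```

>>> nudge_tcp([
  {"jaw":0,"twist":0.0382},
  {"jaw":0,"twist":0.0764},
  {"jaw":0,"twist":0.1146},
  {"jaw":0,"twist":0.1528},
  {"jaw":0,"twist":0.191},
  {"jaw":0,"twist":0.2228},
])

```text
t: 2.7
eef_pos: [0.5101, -0.0607, 0.0545]
ee_rot: [3.141, -0.001, -2.396]
force: [-2.2, 1.7, 3.5]
width: 0.0117
gripper_force: 40.0
```

Scaled: 0.58 rad / 3.1416 = 0.1846.

>>> nudge_tcp([
  {"jaw":0,"twist":0.0382},
  {"jaw":0,"twist":0.0764},
  {"jaw":0,"twist":0.1146},
  {"jaw":0,"twist":0.1528},
  {"jaw":0,"twist":0.1814},
  {"jaw":0,"twist":0.1846},
  {"jaw":0,"twist":0.1846},
])

```text
t: 3.28
eef_pos: [0.5101, -0.0606, 0.0545]
ee_rot: [3.141, -0.001, -2.968]
force: [-3.4, 3.2, 5.1]
width: 0.0121
gripper_force: 40.0
```

```bash
python3 -c "
from h import *
rel(pose2(V,[0,-.07,.055])[0])
print(get_state()['q'])"
```

```text
t 3.28 pos [ 0.5101 -0.0606  0.0545] rpy [ 3.141e+00 -1.000e-03 -2.968e+00] F [-3.4  3.2  5.1] M [ 1.29  1.58 -0.17] w 0.0121 shift [-0.0005 -0.0002 -0.0005]
[ 2.64131489e-01  2.80309531e-01 -5.56645740e-01 -5.78291127e-04
 -7.34520283e-01 -1.66098181e+00]
```

Scaled: 0.1616 m / 0.25 = 0.6464, 0.15 m / 0.25 = 0.6, -0.631 rad / 3.1416 = -0.2009.

>>> nudge_tcp([
  {"jaw":0.03},
  {"jaw":0.03},
  {"jaw":0.03},
  {"jaw":0.03},
  {"jaw":0.03,"trans":[0,0,-0.16]},
  {"jaw":0.05,"trans":[0,0,-0.32]},
  {"jaw":0.06,"trans":[-0.08,0.12,-0.38],"twist":-0.0382},
  {"jaw":0.06,"trans":[-0.2,0.24,-0.38],"twist":-0.0764},
  {"jaw":0.06,"trans":[-0.28,0.36,-0.38],"twist":-0.1146},
  {"jaw":0.06,"trans":[-0.4,0.48,-0.38],"twist":-0.1528},
  {"jaw":0.06,"trans":[-0.476,0.6,-0.38],"twist":-0.191},
  {"jaw":0.06,"trans":[-0.476,0.6464,-0.38],"twist":-0.2009},
  {"jaw":0.06,"trans":[-0.476,0.6464,-0.38],"twist":-0.2009},
  {"jaw":0.06,"trans":[-0.476,0.6464,-0.38],"twist":-0.2009},
  {"jaw":0.06,"trans":[-0.476,0.6464,-0.38],"twist":-0.2009},
])

```text
t: 4.53
eef_pos: [0.5997, 0.1181, 0.1494]
ee_rot: [3.141, -0.001, -2.34]
force: [-0.4, -0.3, 0.1]
width: 0.06
gripper_force: 0.0
```

Run:
```python
from h import *
import cv2
grab_frame("side")
s=get_state();im=grab_frame("wrist")[:,:,::-1].copy();cv2.imwrite("pics/w2.png",im)
c=cam("wrist",s["eef_pos"],s["ee_rot"]);print(s["t"],s["eef_pos"],s["ee_rot"])
a=.923;d=np.array([np.cos(a),np.sin(a)]);n=np.array([-d[1],d[0]])
P=[np.r_[np.array([37.4,79.4])+i*14*d+j*4.5*n,73] for i in(-1,1) for j in(-1,1)]+[[51.5,98,43],[-51.5,-38,43]]
print(np.round((proj(c,pose2(V,np.array(P)/1e3))+.5)*1.5625-.5))
cv2.imwrite("pics/w2b.png",cv2.resize(im,(800,600),interpolation=cv2.INTER_CUBIC))
rel(pose2(V,[.0374,.0794,.065-.0188])[0])
```

```text
4.5833 [0.5997807  0.117832   0.14957339] [ 3.14155331e+00 -3.33037148e-04 -2.34023249e+00]
[[ 390.  178.]
 [ 410.  178.]
 [ 390.  239.]
 [ 409.  239.]
 [ 399.  248.]
 [ 399. -132.]]
t 4.63 pos [0.5999 0.1177 0.1497] rpy [-3.142 -0.    -2.34 ] F [-0.3 -0.2  1. ] M [-0.03 -0.05 -0.03] w 0.0601 shift [0.0487 0.0007 0.1035]
```

View pics/w2b.png

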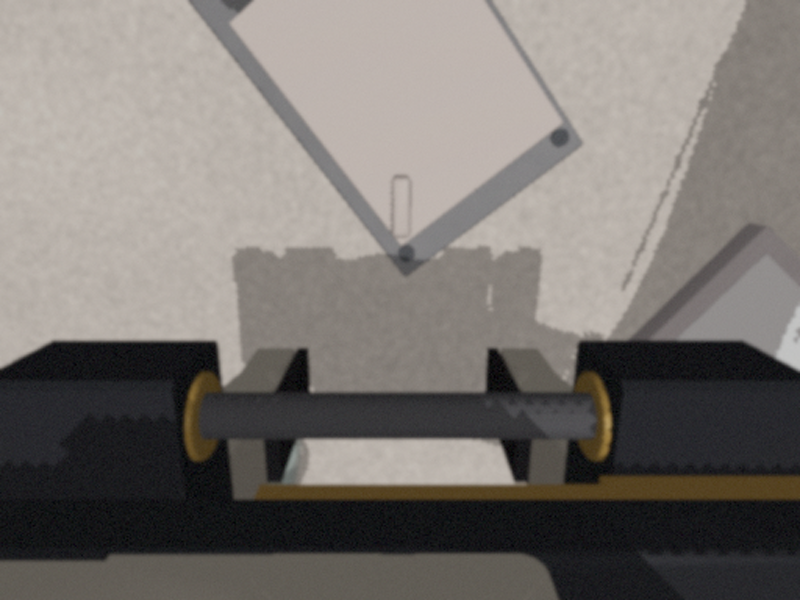

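The fin appears at (391-411, 175-238), within 3 px of the prediction. I'll descend and grip it.

Scaled: 0.1005 m / 0.25 = 0.402, 0.049 m / 0.25 = 0.196.

>>> nudge_tcp([
  {"jaw":0.05,"trans":[0.1,0.004,0.08]},
  {"jaw":0.04,"trans":[0.196,0.004,0.16]},
  {"jaw":0.04,"trans":[0.196,0.004,0.28]},
  {"jaw":0.04,"trans":[0.196,0.004,0.4]},
  {"jaw":0.03,"trans":[0.196,0.004,0.402]},
  {"jaw":0,"trans":[0.196,0.004,0.402]},
  {"jaw":0,"trans":[0.196,0.004,0.402]},
  {"jaw":0,"trans":[0.196,0.004,0.402]},
  {"jaw":0,"trans":[0.196,0.004,0.402]},
  {"jaw":0,"trans":[0.196,0.004,0.402]},
  {"jaw":0,"trans":[0.196,0.004,0.402]},
  {"jaw":0,"trans":[0.196,0.004,0.402]},
  {"jaw":0,"trans":[0.196,0.004,0.402]},
  {"jaw":0,"trans":[0.196,0.004,0.402]},
], grip_n=25)

```text
t: 5.8
eef_pos: [0.5664, 0.0848, 0.0506]
ee_rot: [-3.14, 0.002, -2.338]
force: [-1.9, -0.1, 7.0]
width: 0.0088
gripper_force: 25.0
```

Run:
```python
from h import *
import cv2
rel(pose2(V,[.0374,.0794,.065-.0188])[0])
a=grab_frame("scene")[120:270,230:430,::-1];cv2.imwrite("pics/s3.png",cv2.resize(a,(800,600),interpolation=cv2.INTER_CUBIC))
```

```text
t 5.8 pos [0.5664 0.0848 0.0506] rpy [-3.140e+00  2.000e-03 -2.338e+00] F [-1.9 -0.1  7. ] M [ 0.07  0.46 -0.01] w 0.0088 shift [ 0.0018 -0.0004  0.0044]
```

View pics/s3.png

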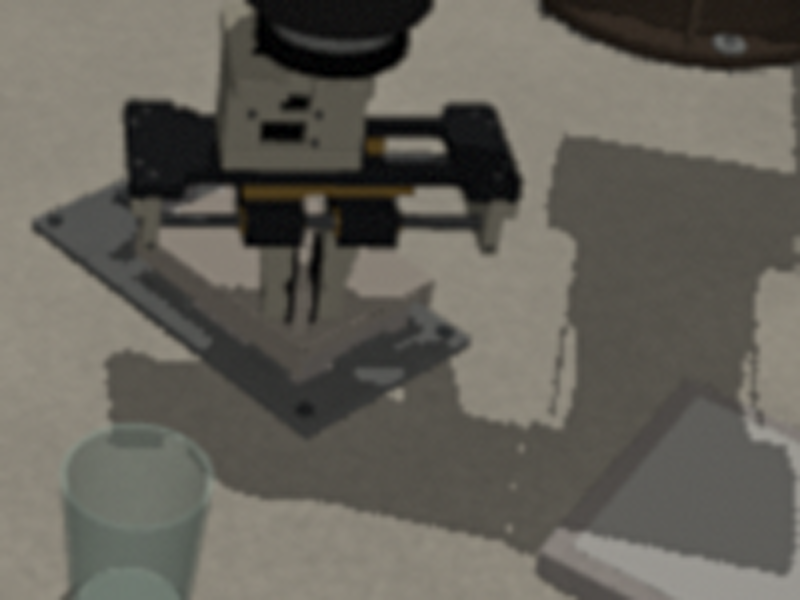

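The scene view shows the fin gripped at (305,290), but the gripper hides the latch. I'll check the latch in the side view before peeling.

Run:
```python
from h import *
import cv2
a=grab_frame("side")[160:290,150:323,::-1];cv2.imwrite("pics/d4.png",cv2.convertScaleAbs(cv2.resize(a,(798,600),interpolation=cv2.INTER_CUBIC),alpha=1.3))
rel([0,0,0])
```

```text
t 5.9 pos [0.5664 0.0848 0.0506] rpy [-3.140e+00  2.000e-03 -2.338e+00] F [-0.2  0.1  7.1] M [ 0.06  0.42 -0.07] w 0.009 shift [0.4544 0.3489 0.0492]
```

View pics/d4.png

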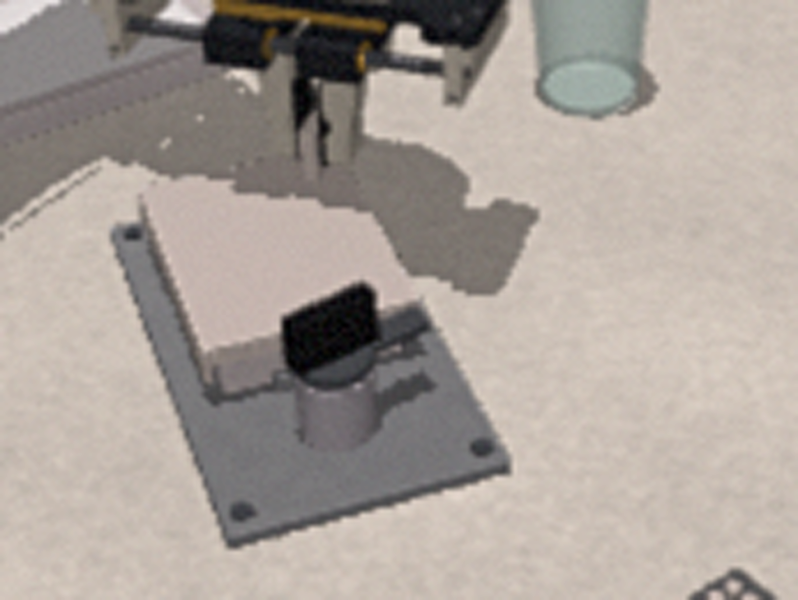

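The side view shows the arm swung to (425,325), clear of the cover, which is still seated. Starting the peel slowly.

Scaled: -0.01 m / 0.25 = -0.04, -0.008 m / 0.25 = -0.032.

>>> nudge_tcp([
  {"jaw":0,"trans":[0.0012,0,-0.008]},
  {"jaw":0,"trans":[0.0028,0,-0.016]},
  {"jaw":0,"trans":[0.004,0,-0.024]},
  {"jaw":0,"trans":[0.0052,0,-0.032]},
  {"jaw":0,"trans":[0.0068,0,-0.04]},
  {"jaw":0,"trans":[0.0068,0,-0.04]},
], grip_n=25)

```text
t: 6.4
eef_pos: [0.5642, 0.0829, 0.0596]
ee_rot: [-3.141, -0.0, -2.339]
force: [-0.3, -0.9, -1.4]
width: 0.0092
gripper_force: 25.0
```

>>> nudge_tcp([
  {"jaw":0,"trans":[0.0016,0,-0.008]},
  {"jaw":0,"trans":[0.0032,0,-0.016]},
  {"jaw":0,"trans":[0.0048,0,-0.024]},
  {"jaw":0,"trans":[0.0064,0,-0.032]},
  {"jaw":0,"trans":[0.008,0,-0.04]},
  {"jaw":0,"trans":[0.008,0,-0.04]},
], grip_n=25)

```text
t: 6.9
eef_pos: [0.5628, 0.0816, 0.0697]
ee_rot: [-3.142, 0.0, -2.339]
force: [-1.8, -0.4, 1.6]
width: 0.0089
gripper_force: 25.0
```

Run:
```python
from h import *
import cv2
rel([0,0,0])
a=grab_frame("side")[160:290,150:323,::-1];cv2.imwrite("pics/d5.png",cv2.convertScaleAbs(cv2.resize(a,(798,600),interpolation=cv2.INTER_CUBIC),alpha=1.3))
```

```text
t 6.9 pos [0.5628 0.0816 0.0697] rpy [-3.142  0.    -2.339] F [-1.8 -0.4  1.6] M [ 0.03  0.86 -0.21] w 0.0089 shift [0.4497 0.3481 0.0696]
```

View pics/d5.png

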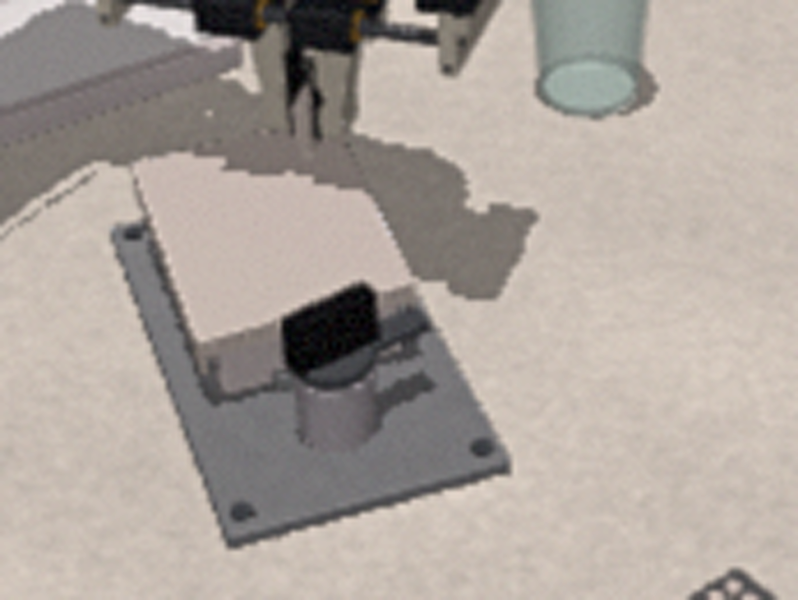

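The tab is up 19 mm, and the far corner at (200,338) looks a few mm up because the grip holds some torque. I'll ease the grip so the cover pivots and the far corner sits down while the near corner keeps rising.

>>> nudge_tcp([
  {"jaw":0},
  {"jaw":0},
  {"jaw":0},
  {"jaw":0},
], grip_n=8)

```text
t: 7.28
eef_pos: [0.5629, 0.0816, 0.069]
ee_rot: [-3.142, -0.0, -2.339]
force: [-1.9, -0.6, 0.1]
width: 0.0092
gripper_force: 8.0
```

Run:
```python
import cv2
from h import *
cv2.imwrite("pics/d6.png",grab_frame("side")[160:290,150:323,::-1])
```

>>> nudge_tcp([
  {"jaw":0,"trans":[0.002,0,-0.008]},
  {"jaw":0,"trans":[0.004,0,-0.016]},
  {"jaw":0,"trans":[0.006,0,-0.024]},
  {"jaw":0,"trans":[0.008,0,-0.032]},
  {"jaw":0,"trans":[0.01,0,-0.04]},
  {"jaw":0,"trans":[0.01,0,-0.04]},
  {"jaw":0,"trans":[0.01,0,-0.04]},
], grip_n=8)

```text
t: 7.92
eef_pos: [0.5613, 0.0799, 0.0793]
ee_rot: [-3.141, 0.001, -2.339]
force: [0.1, -0.3, -1.1]
width: 0.0088
gripper_force: 8.0
```

Run:
```python
from h import *
import cv2
rel([0,0,0])
f=lambda a:cv2.convertScaleAbs(cv2.resize(a,None,fx=4.4,fy=4.4,interpolation=cv2.INTER_CUBIC),alpha=1.3)
b=grab_frame("side")[160:290,150:323,::-1]; a=cv2.imread("pics/d6.png")
cv2.imwrite("pics/d7.png",np.hstack([f(a)[:,100:480],f(b)[:,100:480]]))
```

```text
t 7.92 pos [0.5613 0.0799 0.0793] rpy [-3.141e+00  1.000e-03 -2.339e+00] F [ 0.1 -0.3 -1.1] M [ 0.03 -0.07 -0.  ] w 0.0088 shift [0.4474 0.3482 0.079 ]
```

View pics/d7.png

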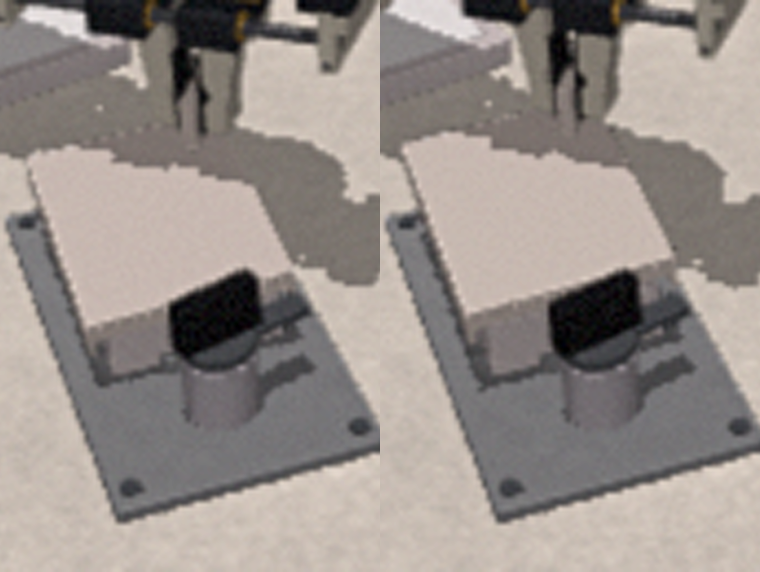

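The left half (before the lift) shows the far corner at (88,325), and the right half (after) shows it at (90,315). The far corner is now clearly up, so I'll turn these readings into heights. I have used all 10 views, so everything from here is numeric.

Add to h.py:
```python
# cover model: tilt th about tool y (raises near corner), contact point fixed in cover
T0=np.array([.5664,.0848,.0506]);C0=pose2(V,[0,.03,.040])[0];YAW=V[2]
RC=R.from_euler('z',YAW)
g0=RC.inv().apply(T0+[0,0,.0188]-C0)   # grip point in cover frame
def cover(tcp,th,yaw=YAW,slip=0):
    a=.923+yaw; ax=np.array([np.sin(a),-np.cos(a),0])  # rotation lifting the +diagonal end
    Q=R.from_rotvec(ax*th)*R.from_euler('z',yaw)
    o=np.array(tcp)+[0,0,.0188]-Q.apply(g0+[0,0,slip])
    return o,Q
def corner(tcp,th,p,**k):
    o,Q=cover(tcp,th,**k);return o+Q.apply(np.array(p))
```

Run:
```python
from h import *
sd=cam("side");F=[-.0515,-.068,.003];N=[.0515,.068,.003]
print("axis check",corner(T0,.1,N)[2]-corner(T0,.1,F)[2])
off=None
for n,t,u in (("seat",[.5664,.0848,.0506],[194.7,235.6]),("d5",[.5628,.0816,.0697],[193.3,233.2]),("d6",[.5629,.0816,.069],[192.7,233.9]),("d7",[.5613,.0799,.0793],[193.2,231.6])):
    for th in (0,.05,.1,.15,.2): 
        c=corner(t,th,F);print(n,th,np.round(proj(sd,c)[0]-u,1),"far z",round(c[2]-.043,4),"near z",round(corner(t,th,N)[2]-.043,4))
```

```text
axis check 0.017031766817219796
seat 0 [-1.  -0.1] far z 0.0 near z 0.0
seat 0.05 [-0.4  2.2] far z -0.0074 near z 0.0011
seat 0.1 [0.3 4.4] far z -0.0147 near z 0.0023
seat 0.15 [1.1 6.4] far z -0.022 near z 0.0035
seat 0.2 [1.9 8.2] far z -0.0291 near z 0.0048
d5 0 [-1.6 -3.5] far z 0.0191 near z 0.0191
d5 0.05 [-1.  -1.1] far z 0.0117 near z 0.0202
d5 0.1 [-0.3  1.1] far z 0.0044 near z 0.0214
d5 0.15 [0.5 3.1] far z -0.0029 near z 0.0226
d5 0.2 [1.4 5. ] far z -0.01 near z 0.0239
d6 0 [-0.9 -4. ] far z 0.0184 near z 0.0184
d6 0.05 [-0.3 -1.6] far z 0.011 near z 0.0195
d6 0.1 [0.4 0.6] far z 0.0037 near z 0.0207
d6 0.15 [1.2 2.7] far z -0.0036 near z 0.0219
d6 0.2 [2.  4.5] far z -0.0107 near z 0.0232
d7 0 [-2.4 -5. ] far z 0.0287 near z 0.0287
d7 0.05 [-1.7 -2.5] far z 0.0213 near z 0.0298
d7 0.1 [-1.  -0.3] far z 0.014 near z 0.031
d7 0.15 [-0.2  1.8] far z 0.0067 near z 0.0322
d7 0.2 [0.6 3.7] far z -0.0004 near z 0.0335
```

Add to h.py:
```python
import cv2
def fit(img,tcp,off=(0,0),yaw=YAW,name="side",show=True):
    """tilt (and slide along the diagonal) of the plate from its two near edges in the side view"""
    c=cam(name);g=cv2.GaussianBlur(cv2.cvtColor(np.ascontiguousarray(img),cv2.COLOR_BGR2GRAY).astype(np.float32),(0,0),.8)
    w=np.linspace(.05,.95,60)[:,None];best=[]
    K=[[-.0515,.068,.003],[-.0515,-.068,.003],[.0515,-.068,.003]]
    for th in np.arange(-.1,.4,.01):
        for dz in np.arange(-.004,.0041,.002):
            q=np.array([proj(c,corner(tcp,th,k,yaw=yaw,slip=dz))[0] for k in K])-off
            s=0
            for a,b in ((q[0],q[1]),(q[1],q[2])):
                d=(b-a)/np.linalg.norm(b-a);n=np.array([d[1],-d[0]])  # inward: right of left edge
                P=a+w*(b-a);sm=lambda X:cv2.remap(g,X[:,0].astype(np.float32)[:,None],X[:,1].astype(np.float32)[:,None],cv2.INTER_LINEAR)[:,0]
                s+=np.median(sm(P+1.3*n)-sm(P-1.3*n))
            best.append((s,th,dz))
    best.sort(reverse=True);th,dz=best[0][1:]
    z=[round(float(corner(tcp,th,[x*.0515,x*.068,0],yaw=yaw,slip=dz)[2])*1e3,1) for x in(-1,1)]
    if show: print("fit",[tuple(np.round(b,3)) for b in best[:4]],"far,near z mm (seated 40):",z)
    return th,dz
def look():
    s=get_state();return fit(grab_frame("side")[:,:,::-1],s["eef_pos"],yaw=YAW)
```

Run:
```python
from h import *
fit(cv2.imread("pics/d6.png"),[.5629,.0816,.069],(150,160))
fit(cv2.resize(cv2.imread("pics/d4.png"),(173,130),interpolation=cv2.INTER_AREA),T0,(150,160))
fit(cv2.resize(cv2.imread("pics/d5.png"),(173,130),interpolation=cv2.INTER_AREA),[.5628,.0816,.0697],(150,160))
look()
```

```text
fit [(np.float64(89.621), np.float64(0.05), np.float64(0.004)), (np.float64(89.249), np.float64(0.04), np.float64(0.004)), (np.float64(87.244), np.float64(0.06), np.float64(0.004)), (np.float64(86.035), np.float64(0.07), np.float64(0.002))] far,near z mm (seated 40): [47.0, 55.5]
fit [(np.float64(114.631), np.float64(-0.03), np.float64(0.004)), (np.float64(114.455), np.float64(-0.02), np.float64(0.004)), (np.float64(113.423), np.float64(-0.01), np.float64(0.002)), (np.float64(111.463), np.float64(-0.04), np.float64(0.004))] far,near z mm (seated 40): [40.5, 35.4]
fit [(np.float64(125.318), np.float64(0.05), np.float64(0.004)), (np.float64(125.219), np.float64(0.06), np.float64(0.004)), (np.float64(121.637), np.float64(0.07), np.float64(0.002)), (np.float64(120.597), np.float64(0.04), np.float64(0.004))] far,near z mm (seated 40): [47.7, 56.2]
fit [(np.float64(110.01), np.float64(0.07), np.float64(0.004)), (np.float64(109.755), np.float64(0.08), np.float64(0.004)), (np.float64(107.937), np.float64(0.06), np.float64(0.004)), (np.float64(107.888), np.float64(0.09), np.float64(0.002))] far,near z mm (seated 40): [54.2, 66.2]
```

The fit works, reading the seated frame as about 0. The far corner is now about 14 mm up. I'll set it back down on the block with the near corner still raised, then peel again with a light grip so the far corner stays down.

The rows are not in the units I measure in: shifts go in shares of 0.25 m and turns go in shares of 180 degrees. I convert before sending: 0.014 m / 0.25 = 0.056, -0.003 m / 0.25 = -0.012.

>>> nudge_tcp([
  {"jaw":0,"trans":[-0.004,0,0.012]},
  {"jaw":0,"trans":[-0.008,0,0.024]},
  {"jaw":0,"trans":[-0.012,0,0.036]},
  {"jaw":0,"trans":[-0.012,0,0.048]},
  {"jaw":0,"trans":[-0.012,0,0.056]},
  {"jaw":0,"trans":[-0.012,0,0.056]},
  {"jaw":0,"trans":[-0.012,0,0.056]},
], grip_n=5)

```text
t: 8.6
eef_pos: [0.5633, 0.0819, 0.065]
ee_rot: [-3.141, -0.0, -2.339]
force: [1.3, -0.3, 0.3]
width: 0.0092
gripper_force: 5.0
```

```bash
python3 -c "
from h import *
look()"
```

```text
fit [(np.float64(99.243), np.float64(-0.0), np.float64(0.004)), (np.float64(99.027), np.float64(0.01), np.float64(0.004)), (np.float64(98.938), np.float64(0.02), np.float64(0.002)), (np.float64(98.021), np.float64(0.03), np.float64(0.002))] far,near z mm (seated 40): [50.4, 50.4]
```

>>> nudge_tcp([
  {"jaw":0,"trans":[0.002,0,-0.008]},
  {"jaw":0,"trans":[0.004,0,-0.016]},
  {"jaw":0,"trans":[0.006,0,-0.024]},
  {"jaw":0,"trans":[0.006,0,-0.024]},
  {"jaw":0,"trans":[0.006,0,-0.024]},
], grip_n=3)

```text
t: 9.07
eef_pos: [0.5621, 0.0809, 0.0713]
ee_rot: [-3.142, 0.0, -2.339]
force: [-0.9, -0.1, -0.7]
width: 0.0091
gripper_force: 3.0
```

```bash
python3 -c "
from h import *
look()"
```

```text
fit [(np.float64(100.048), np.float64(0.06), np.float64(0.004)), (np.float64(98.737), np.float64(0.07), np.float64(0.004)), (np.float64(98.655), np.float64(0.05), np.float64(0.004)), (np.float64(98.247), np.float64(0.08), np.float64(0.002))] far,near z mm (seated 40): [47.8, 58.1]
```

The far corner now rests about 8 mm up, on its nose. A 3 N grip lets the cover pivot. I'll tilt it further, grip hard, press the far corner back down past its nose, and then peel with a light grip.

Scaled: -0.008 m / 0.25 = -0.032, -0.006 m / 0.25 = -0.024.

>>> nudge_tcp([
  {"jaw":0,"trans":[0.002,0,-0.008]},
  {"jaw":0,"trans":[0.004,0,-0.016]},
  {"jaw":0,"trans":[0.006,0,-0.024]},
  {"jaw":0,"trans":[0.008,0,-0.032]},
  {"jaw":0,"trans":[0.008,0,-0.032]},
  {"jaw":0,"trans":[0.008,0,-0.032]},
], grip_n=3)

```text
t: 9.62
eef_pos: [0.5608, 0.0795, 0.0793]
ee_rot: [-3.141, 0.0, -2.339]
force: [-0.1, 0.0, -1.1]
width: 0.0092
gripper_force: 3.0
```

```bash
python3 -c "
from h import *
look()"
```

```text
fit [(np.float64(110.751), np.float64(0.12), np.float64(0.002)), (np.float64(109.799), np.float64(0.09), np.float64(0.004)), (np.float64(108.622), np.float64(0.1), np.float64(0.004)), (np.float64(107.732), np.float64(0.14), np.float64(0.0))] far,near z mm (seated 40): [49.1, 69.5]
```

>>> nudge_tcp([
  {"jaw":0},
  {"jaw":0},
  {"jaw":0,"trans":[0,0,0.012]},
  {"jaw":0,"trans":[0,0,0.024]},
  {"jaw":0,"trans":[0,0,0.036]},
  {"jaw":0,"trans":[0,0,0.04]},
  {"jaw":0,"trans":[0,0,0.04]},
], grip_n=60)

```text
t: 10.25
eef_pos: [0.5609, 0.0795, 0.0689]
ee_rot: [-3.141, -0.0, -2.338]
force: [-0.0, 0.6, 2.2]
width: 0.0084
gripper_force: 60.0
```

```bash
python3 -c "
from h import *
look();rel([0,0,0])"
```

```text
fit [(np.float64(98.151), np.float64(0.12), np.float64(0.004)), (np.float64(97.612), np.float64(0.13), np.float64(0.004)), (np.float64(96.506), np.float64(0.14), np.float64(0.002)), (np.float64(96.435), np.float64(0.11), np.float64(0.004))] far,near z mm (seated 40): [36.7, 57.1]
t 10.3 pos [0.5609 0.0795 0.069 ] rpy [-3.141 -0.    -2.338] F [-1.6  0.4  3.1] M [-0.04  0.45  0.12] w 0.0082 shift [0.4467 0.3484 0.0691]
```

The far corner is down at about 38-40 mm and the near corner is about 18 mm up. Now the light-grip peel.

Scaled: -0.01 m / 0.25 = -0.04, -0.008 m / 0.25 = -0.032.

>>> nudge_tcp([
  {"jaw":0},
  {"jaw":0},
  {"jaw":0,"trans":[0.002,0,-0.008]},
  {"jaw":0,"trans":[0.004,0,-0.016]},
  {"jaw":0,"trans":[0.006,0,-0.024]},
  {"jaw":0,"trans":[0.008,0,-0.032]},
  {"jaw":0,"trans":[0.01,0,-0.04]},
  {"jaw":0,"trans":[0.01,0,-0.04]},
], grip_n=4)

```text
t: 10.97
eef_pos: [0.5589, 0.0776, 0.0794]
ee_rot: [3.141, 0.0, -2.339]
force: [-1.7, -0.2, -1.2]
width: 0.0091
gripper_force: 4.0
```

```bash
python3 -c "
from h import *
look();rel([0,0,0])"
```

```text
fit [(np.float64(84.222), np.float64(0.17), np.float64(0.004)), (np.float64(83.438), np.float64(0.18), np.float64(0.004)), (np.float64(80.154), np.float64(0.2), np.float64(0.002)), (np.float64(79.846), np.float64(0.19), np.float64(0.004))] far,near z mm (seated 40): [40.1, 69.0]
t 11.02 pos [0.559  0.0777 0.0792] rpy [ 3.142  0.    -2.339] F [-1.5  0.7 -0.9] M [ 0.04  0.31 -0.04] w 0.0091 shift [0.4443 0.348  0.0791]
```

This is a clean peel: near corner +29 mm, far corner still down. Next I'll lower the tab to reduce the tilt, grip firmly and lift off.

Scaled: 0.012 m / 0.25 = 0.048, 0.009 m / 0.25 = 0.036.

>>> nudge_tcp([
  {"jaw":0,"trans":[-0.002,0,0.012]},
  {"jaw":0,"trans":[-0.006,0,0.024]},
  {"jaw":0,"trans":[-0.01,0,0.036]},
  {"jaw":0,"trans":[-0.012,0,0.048]},
  {"jaw":0,"trans":[-0.012,0,0.048]},
  {"jaw":0,"trans":[-0.012,0,0.048]},
], grip_n=4)

```text
t: 11.52
eef_pos: [0.5613, 0.0799, 0.0668]
ee_rot: [-3.141, -0.0, -2.339]
force: [0.4, 0.5, 0.0]
width: 0.0093
gripper_force: 4.0
```

```bash
python3 -c "
from h import *
look();rel([0,0,0])"
```

```text
fit [(np.float64(96.734), np.float64(0.05), np.float64(0.004)), (np.float64(95.686), np.float64(0.07), np.float64(0.002)), (np.float64(94.707), np.float64(0.06), np.float64(0.004)), (np.float64(94.342), np.float64(0.09), np.float64(0.0))] far,near z mm (seated 40): [44.8, 53.3]
t 11.57 pos [0.5613 0.0799 0.0669] rpy [-3.141 -0.    -2.339] F [-0.7  1.3  1.3] M [ 0.01 -0.13 -0.04] w 0.0092 shift [0.4473 0.3483 0.0669]
```

>>> nudge_tcp([
  {"jaw":0},
  {"jaw":0},
  {"jaw":0},
  {"jaw":0,"trans":[0,0,-0.012]},
  {"jaw":0,"trans":[0,0,-0.024]},
  {"jaw":0,"trans":[0,0,-0.04]},
  {"jaw":0,"trans":[0,0,-0.06]},
  {"jaw":0,"trans":[0,0,-0.08]},
  {"jaw":0,"trans":[0,0,-0.08]},
], grip_n=60)

```text
t: 12.32
eef_pos: [0.5618, 0.0801, 0.0885]
ee_rot: [-3.141, 0.002, -2.339]
force: [0.6, -0.4, 0.3]
width: 0.0084
gripper_force: 60.0
```

```bash
python3 -c "
from h import *
look();rel([0,0,0])"
```

```text
fit [(np.float64(97.349), np.float64(0.06), np.float64(0.004)), (np.float64(95.904), np.float64(0.07), np.float64(0.004)), (np.float64(94.846), np.float64(0.08), np.float64(0.002)), (np.float64(94.236), np.float64(0.09), np.float64(0.002))] far,near z mm (seated 40): [65.0, 75.2]
t 12.37 pos [0.5616 0.0801 0.0879] rpy [-3.141e+00  1.000e-03 -2.339e+00] F [-0.6 -0.7 -0.7] M [ 0.05 -0.1   0.01] w 0.0087 shift [0.4478 0.3484 0.0871]
```

The cover is free at a tilt of about 0.08, with the far corner +24 mm. Lift clear, then carry it over the panel.

Scaled: 0.2067 m / 0.25 = 0.8268, -0.1892 m / 0.25 = -0.7568.

>>> nudge_tcp([
  {"jaw":0,"trans":[0,0,-0.06]},
  {"jaw":0,"trans":[0,0,-0.12]},
  {"jaw":0,"trans":[0,0,-0.18]},
  {"jaw":0,"trans":[0,0,-0.24]},
  {"jaw":0,"trans":[-0.024,0.028,-0.248]},
  {"jaw":0,"trans":[-0.08,0.088,-0.248]},
  {"jaw":0,"trans":[-0.148,0.16,-0.248]},
  {"jaw":0,"trans":[-0.22,0.24,-0.248]},
  {"jaw":0,"trans":[-0.292,0.32,-0.248]},
  {"jaw":0,"trans":[-0.368,0.4,-0.248]},
  {"jaw":0,"trans":[-0.44,0.48,-0.24]},
  {"jaw":0,"trans":[-0.512,0.56,-0.232]},
  {"jaw":0,"trans":[-0.584,0.64,-0.22]},
  {"jaw":0,"trans":[-0.656,0.72,-0.208]},
  {"jaw":0,"trans":[-0.712,0.78,-0.196]},
  {"jaw":0,"trans":[-0.744,0.812,-0.188]},
  {"jaw":0,"trans":[-0.7568,0.8268,-0.184]},
  {"jaw":0,"trans":[-0.7568,0.8268,-0.184]},
  {"jaw":0,"trans":[-0.7568,0.8268,-0.184]},
], grip_n=60)

```text
t: 13.95
eef_pos: [0.5437, 0.3588, 0.1327]
ee_rot: [-3.142, -0.001, -2.339]
force: [-0.1, 0.3, -1.1]
width: 0.0083
gripper_force: 60.0
```

Run:
```python
from h import *
s=get_state();im=grab_frame("side")[:,:,::-1];cv2.imwrite("pics/f.png",im);b=grab_frame("scene")[:,:,::-1];cv2.imwrite("pics/fs.png",b)
th,dz=fit(im,s["eef_pos"]);o,Q=cover(s["eef_pos"],th+.02,slip=0);print("centre",o)
rel([.5445,.3598,.134])
# block, bystanders: change vs. first pictures
for n,i in (("side0",im),("scene0",b)):
    a=cv2.imread(f"pics/{n}.png"); d=cv2.absdiff(a,np.ascontiguousarray(i)).max(2)
    for nm,bx in (("side0",dict(rack=(255,345,283,365),bottle=(342,382,188,260),beaker=(262,294,142,185))),("scene0",dict(bottle=(135,170,145,212),beaker=(244,284,226,284),rack=(168,215,115,158)))):
        if nm==n: print(n,{k:round(float((d[y0:y1,x0:x1]>25).mean()),3) for k,(x0,x1,y0,y1) in bx.items()})
# block top outline vs. the model (side view), offsets in mm
sd=cam("side");g=cv2.GaussianBlur(cv2.cvtColor(im,cv2.COLOR_BGR2GRAY),(0,0),.8).astype(np.float32)
K=np.array([[-43,91],[-43,-31],[43,-31],[43,91]])
for dz in (40,):
  sc=[]
  for dx in range(-8,9,2):
    for dy in range(-8,9,2):
      for h in (34,37,40,43,46,50):
        q=proj(sd,pose2(V,np.c_[K+[dx,dy],np.full(4,h)]/1e3));s_=0
        for a_,b_ in ((0,1),(3,2)):
          A,B=q[a_],q[b_];w=np.linspace(.1,.9,50)[:,None];d_=(B-A)/np.linalg.norm(B-A);n=np.array([d_[1],-d_[0]]);P=A+w*(B-A)
          f=lambda X:cv2.remap(g,*[X[:,j].astype(np.float32)[:,None] for j in(0,1)],cv2.INTER_LINEAR)[:,0]
          s_+=abs(np.median(f(P+1.2*n)-f(P-1.2*n)))
        sc.append((round(float(s_),1),dx,dy,h))
print(sorted(sc,reverse=True)[:6])
```

```text
fit [(np.float64(49.574), np.float64(0.14), np.float64(-0.004)), (np.float64(49.449), np.float64(0.12), np.float64(-0.002)), (np.float64(48.848), np.float64(0.1), np.float64(0.0)), (np.float64(48.761), np.float64(0.13), np.float64(-0.004))] far,near z mm (seated 40): [105.6, 129.4]
centre [0.50359211 0.31651952 0.11236187]
t 14.05 pos [0.544  0.3584 0.1333] rpy [ 3.142 -0.    -2.34 ] F [-0.2 -0.4 -1.1] M [ 0.06 -0.07 -0.01] w 0.0086 shift [-0.0013  0.0006 -0.0007]
side0 {'rack': 0.0, 'bottle': 0.0, 'beaker': 0.041}
scene0 {'bottle': 0.0, 'beaker': 0.111, 'rack': 0.014}
[(86.0, 0, 0, 34), (86.0, 0, -2, 34), (86.0, -2, -8, 40), (85.9, 0, -4, 34), (85.7, 0, -6, 34), (85.7, -2, -6, 40)]
```

Run:
```python
from h import *
tcp=get_state()["eef_pos"]
ims={n:np.ascontiguousarray(grab_frame(n)[:,:,::-1]) for n in("side","scene")}
G={n:cv2.GaussianBlur(cv2.cvtColor(i,cv2.COLOR_BGR2GRAY),(0,0),.8).astype(np.float32) for n,i in ims.items()}
K=np.array([[-.0515,.068,.003],[-.0515,-.068,.003],[.0515,-.068,.003],[.0515,.068,.003]])
w=np.linspace(.05,.95,60)[:,None]
for n,E in (("side",((0,1),(1,2))),("scene",((2,3),(3,0)))):
    c=cam(n);out=[]
    for th in np.arange(-.06,.26,.02):
        b=(-1,)
        for dz in np.arange(-.006,.0061,.002):
            q=proj(c,[corner(tcp,th,k,slip=dz) for k in K]);s=0
            for i,j in E:
                A,B=q[i],q[j];d=(B-A)/np.linalg.norm(B-A);nn=np.array([d[1],-d[0]]);P=A+w*(B-A)
                f=lambda X:cv2.remap(G[n],X[:,:1].astype(np.float32),X[:,1:].astype(np.float32),cv2.INTER_LINEAR)[:,0]
                s+=abs(np.median(f(P+1.3*nn)-f(P-1.3*nn)))
            b=max(b,(round(float(s),1),round(dz*1e3)))
        out.append((round(th,2),)+b)
    print(n,out)
```

```text
side [(np.float64(-0.06), 5.5, -4), (np.float64(-0.04), 6.3, -6), (np.float64(-0.02), 6.4, -6), (np.float64(0.0), 18.3, 6), (np.float64(0.02), 34.7, 6), (np.float64(0.04), 44.2, 6), (np.float64(0.06), 46.6, 4), (np.float64(0.08), 47.9, 2), (np.float64(0.1), 49.0, 0), (np.float64(0.12), 49.7, -2), (np.float64(0.14), 49.5, -4), (np.float64(0.16), 49.4, -6), (np.float64(0.18), 44.0, -6), (np.float64(0.2), 32.6, -6), (np.float64(0.22), 21.8, -6), (np.float64(0.24), 13.7, -6)]
scene [(np.float64(-0.06), 4.9, 6), (np.float64(-0.04), 7.1, 6), (np.float64(-0.02), 13.7, 6), (np.float64(0.0), 19.6, 6), (np.float64(0.02), 21.6, 4), (np.float64(0.04), 23.4, 2), (np.float64(0.06), 23.3, 2), (np.float64(0.08), 28.0, 0), (np.float64(0.1), 30.0, -2), (np.float64(0.12), 29.4, -2), (np.float64(0.14), 28.6, -4), (np.float64(0.16), 27.7, -4), (np.float64(0.18), 26.5, -6), (np.float64(0.2), 21.8, -6), (np.float64(0.22), 10.9, -6), (np.float64(0.24), 6.5, -6)]
```

Both cameras agree on a tilt of about 0.1 rad (6°), centred within a couple of mm, plate about 95 mm above the panel. A final 4 mm raise, a settle, then hand in.

Scaled: -0.004 m / 0.25 = -0.016.

>>> nudge_tcp([
  {"jaw":0,"trans":[0,0,-0.016]},
  {"jaw":0,"trans":[0,0,-0.016]},
  {"jaw":0,"trans":[0,0,-0.016]},
  {"jaw":0,"trans":[0,0,-0.016]},
], grip_n=60)

```text
t: 14.48
eef_pos: [0.544, 0.3594, 0.1373]
ee_rot: [3.142, 0.0, -2.339]
force: [0.7, 0.8, -1.0]
width: 0.0086
gripper_force: 60.0
```

```bash
python3 -c "
from h import *
print(arm.job_done())"
```

```text
the job is handed in; nothing more can be done
None
```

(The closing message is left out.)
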